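Pack a refrigerated kit and a room-temperature kit

ROBOT

A 6-joint arm with a two-finger parallel gripper is mounted at the origin on the work surface. World frame = base frame: x ahead of the robot, y to its left, z up, the work surface at z = 0. Lengths are in m, angles in rad, forces in N, time in s.
With the tool pointing down it reaches from about 0.4 to 0.825 m from the base axis. Payload 7 kg.
Tool frame: the origin (TCP) lies on the mounting face of the last link; the fingertips stand arm.tcp_to_tips ahead of it and the grasp point (between the pads) lies 159 mm ahead of it (arm.tcp_to_tips is the distance from the TCP to the fingertips, in m); z points along the fingers, y is the direction in which the jaws open and shut (so a half turn about z gives the same grasp; the last joint's range is limited). The gripper opens to 88 mm and grips with 3 to 60 N. Pads are 19 mm wide; open, the fingers measure 130 mm over their backs; the gripper's body (78 mm by 193 mm) begins 47 mm behind the grasp point.
Start: joints at [-0.967, 0.359, 0.012, 0, -1.224, -0.288], TCP at [0.21, -0.642, 0.405] pointing down, gripper open.
Joint ranges: [-3.07, 3.07], [-1.43, 2.12], [-1.02, 1.25], [-3.03, 1.67], [-3.05, -0], [-3.03, 3.03]. Speed limits (rad/s): [2.39, 2.39, 3.01, 3.14, 3.14, 3.14].

INTERFACE

Orientations are given as [roll, pitch, yaw] about the fixed x, y, z axes, in that order (R = Rz(yaw) Ry(pitch) Rx(roll)).
In Python, from station import arm, cams, job_done, finder gives the robot as it stands.
- The arm moves only by the tool play_rows, never from a script. Its argument "targets" is a list that holds one entry, the list of rows, each a list of 4 numbers: the shift along the tool's x, y, z in m, then the turn about the tool's z in degrees. A call has 1 to 5 rows; each row is the pose to reach, as a shift and turn from the pose commanded when the call began, along the tool's axes at that moment; what a row does not reach only later rows make up. A row lasts 1/8 s, in which the tool goes at most 62.5 mm and 10.7 degrees, less where a joint would pass 70% of its speed; a pose out of reach is approached as far as the arm can. A call with a gripper value outside its range is refused whole. "grip" is the closure in counts, from 0 (fully open) to 255 (shut), set as the call begins (left out, the last holds). The fingers move at their own pace and stop on an object; "newtons" is the grip in N (left out, the last holds). Time passes only in rows, so rows that repeat a pose let the fingers close. It gives the time, the measured TCP pose, the force and the opening at its end, in the units of the state.
- arm.get_state(): the state, without advancing time (a new reading comes with each control period).
- cams.grab_frame(name): name is "scene" or "top" or "wrist"; returns (picture, depth): 480x640x3 uint8, red, green, blue; 480x640 float32, m along the optical axis (not along the pixel's ray), 0 where there is no reading.
- cams.camera_params(name): a dict with "intrinsics" (3x3 intrinsics, pixels), "position" and "attitude" of the camera in the world. Camera axes: x right, y down, z forward; pixel columns grow to the right and rows downward; lengths in m; the calibration is good to about 2 mm. A picture is of the moment at which its call begins: read the wrist's pose just before it. camera_params takes no time and is no camera call; for the wrist camera it gives the pose at the moment of the call.
- job_done(): hands the job in, once; it reports no verdict.
Trained networks look in the newest picture that a camera, given by its name, has taken for a name from the list of things; names that differ only in an ending like _2 or _b are one class to them, and where a whole thing is asked for, a point or a joint stands for the part that bears it (a point fixed in the world has none). Each returns a list of dicts, best first, with "score" (0 to 1); they miss things now and then, are a little off and sometimes report something else, mostly with a low value. They report only what shows in the picture. A call takes as long as a camera call. They do not tell look-alikes from the thing itself.
- finder.find_in(camera, query): "xyz" ([x, y, z] in m, in world coordinates, good to about 4 mm: the middle of the surface that is visible of it).
- finder.masks_of(camera, query): "mask" (480x640 bool, what is visible of it).
The state is a dict: "t": time; "q": joint angles; "qd": joint speeds; "joint_efforts": joint torques, N m; "eef_pos": TCP position; "ee_rot": TCP orientation; "force": force on the tool from outside, world axes, zero at the start; "moment": the same for the moment, N m; "width": finger opening in m.
Only numpy, scipy, OpenCV 4.12 (cv2) and the standard library are available. Lean on these libraries where they do the work, as an engineer would, in place of code of your own. Each camera call takes 0.05 s, during which the arm holds its last target. There are 200 camera calls.

TASK

Make up the two kits. Purple carton: lay the blue cooling brick flat in the large compartment, stand the amber jar on the middle of that brick, and lay the white temperature logger, green button up, in the small compartment. Brown carton: lay the orange cooling brick flat in the large compartment and stand the white bottle in the small compartment; keep the jar and the bottle upright throughout, and leave the green jar and the steel tin where they stand.

Things in the scene. Friction and masses are not known exactly. Their poses are not given: they have to be found in the camera images.
- purple_carton: Purple open carton, fixed, 202 (x) x 132 (y) mm; end flaps reach x = +-120. Wall 4, rim 42 above table, floor 4 thick. Partition, rim 30 high, makes a large compartment 110 (x) x 124 (y) centred at x = -42, y = 0 (robot's end) and a small one 80 x 124 centred at x = 57, y = 0. Origin: centre of underside, z up, x away from the robot within 0.25 rad. Stands on the left or right, the other carton opposite.
- brown_carton: Brown cardboard open carton, fixed, 202 (x) x 132 (y) mm; end flaps reach x = +-120. Wall 4, rim 42 above table, floor 4 thick. Partition, rim 30 high, makes a large compartment 110 (x) x 124 (y) centred at x = 42, y = 0 (far end) and a small one 80 x 124 centred at x = -57, y = 0. Origin: centre of underside, z up, x away from the robot within 0.25 rad. Stands on the left or right, the other carton opposite.
- blue_brick_mid (a point): Hard plastic cooling brick, blue, 90 (x) x 56 (y) x 25 (z) mm, flat top and bottom, about 130 g, lying flat among the stock. The point is at its centre, 12.5 above its underside; x along its length, z up.
- orange_brick_mid (a point): Hard plastic cooling brick, orange, 90 (x) x 56 (y) x 25 (z) mm, flat top and bottom, about 130 g, lying flat among the stock. The point is at its centre, 12.5 above its underside; x along its length, z up.
- logger_mid (a point): Temperature logger: flat white plastic slab, 60 (x) x 40 (y) x 16 (z) mm, with a dark display and a round green button on its top face (flush, not to be pressed). About 40 g. The point is at its centre, 8 above its underside; x along its length, z up (button side).
- amber_jar_mid (a point): Brown amber jar with a yellow lid and a paper label, 44 mm diameter, 70 tall. About 120 g. The point is on the axis at half height, z up.
- white_bottle_mid (a point): White plastic bottle with a narrower neck and a blue cap, 44 mm diameter at the body, 85 tall; its straight body reaches above half height. About 90 g. The point is on the axis at half height, z up.
- green_jar_mid (a point): Green jar with a green lid and a paper label, 44 mm diameter, 70 tall: belongs to neither kit, stays where it is. About 120 g. The point is on the axis at half height, z up.
- steel_tin_mid (a point): Plain steel tin, 48 mm diameter, 60 tall: belongs to neither kit, stays where it is. About 100 g. The point is on the axis at half height, z up.
Mind the look-alikes: they are no part of the job. What is meant by the part that bears logger_mid is not yellow, and is the smaller of those in its own colour.

How it is judged:
At the end, for the whole second after the job is handed in: Each brick and the logger flat, and the bottle upright, on the floor of its compartment (height within 4 mm, tilt under 0.12 rad); amber jar upright on the blue brick, within 15 mm of its centre; green jar and tin within 20 mm of their starts; all released and at rest (x of blue_brick_mid in the frame of purple_carton between -0.072 and -0.012 m and y of blue_brick_mid in the frame of purple_carton between -0.037 and 0.037 m and z of blue_brick_mid in the frame of purple_carton between 0.0125 and 0.0205 m and angle between each of blue_brick_mid, orange_brick_mid, logger_mid, white_bottle_mid, amber_jar_mid's own z axis and vertical below 0.12 rad and x of orange_brick_mid in the frame of brown_carton between 0.012 and 0.072 m and y of orange_brick_mid in the frame of brown_carton between -0.037 and 0.037 m and z of orange_brick_mid in the frame of brown_carton between 0.0125 and 0.0205 m and x of logger_mid in the frame of purple_carton between 0.033 and 0.081 m and y of logger_mid in the frame of purple_carton between -0.046 and 0.046 m and z of logger_mid in the frame of purple_carton between 0.008 and 0.016 m and x of white_bottle_mid in the frame of brown_carton between -0.079 and -0.035 m and y of white_bottle_mid in the frame of brown_carton between -0.044 and 0.044 m and z of white_bottle_mid in the frame of brown_carton between 0.0425 and 0.0505 m and horizontal distance between amber_jar_mid and blue_brick_mid below 0.015 m and z of amber_jar_mid in the frame of blue_brick_mid between 0.0435 and 0.0515 m and distance of each of green_jar_mid, steel_tin_mid from where it was at the start of the episode below 0.02 m and linear speed of each of blue_brick, orange_brick, logger, white_bottle, amber_jar below 0.02 m/s); the robot touches nothing.
It fails at once if the amber jar or the white bottle is tipped over (more than 0.7 rad) (angle between any of amber_jar_mid, white_bottle_mid's own z axis and vertical above 0.7 rad).
It fails at once if the green jar or the steel tin is pushed aside or taken (more than 20 mm) (distance of any of green_jar_mid, steel_tin_mid from where it was at the start of the episode above 0.02 m).
It also fails if it takes over 131 s, if anything falls off the work surface, if the arm or the gripper's body presses on something with over 40 N, if the wrist force passes 120 N, or if a joint passes its speed limit or range.

## Working session

There is one attempt and no reset: what is moved stays moved. The work goes in short steps, Python scripts to look and compute and a tool call to move; the robot and the scene stay as the last step left them, time stands still between calls to the robot, and variables do not carry over. Pictures are saved under pics/ and viewed, about 12 in all and at most 16, crops included, and the job is handed in when it is done.

Besides the shell and the picture viewer there is one more tool, called as name([rows], argument=value, ...), one row to a line, values as JSON. play_rows: Moves the arm, as the interface text tells. Its arguments: {"type":"object","properties":{"targets":{"type":"array","items":{"type":"array","items":{"type":"array","items":{"type":"number"}}}},"grip":{"type":"number"},"newtons":{"type":"number"}},"required":["targets"]}

```bash
mkdir -p pics; ls; python3 - <<'E'
from station import arm,cams,finder
import cv2,numpy as np
s=arm.get_state();print(s, arm.tcp_to_tips)
for n in ("scene","top"):
    p,d=cams.grab_frame(n);cv2.imwrite(f"pics/{n}0.png",p[:,:,::-1])
    c=cams.camera_params(n);print(n,c)
    for q in "purple_carton brown_carton blue_brick_mid orange_brick_mid logger_mid amber_jar_mid white_bottle_mid green_jar_mid steel_tin_mid".split():
        print(q,[(np.round(r["xyz"],3).tolist(),round(r["score"],2)) for r in finder.find_in(n,q)])
print(arm.get_state()["t"])
E
```

```text
pics
{'t': 0.0, 'q': array([-9.66933854e-01,  3.59398103e-01,  1.10627497e-02, -3.61964285e-04,
       -1.22409967e+00, -2.88118507e-01]), 'qd': array([-0.00059647,  0.00108564,  0.00163115,  0.00021394,  0.00051584,
        0.00155736]), 'joint_efforts': array([ 4.38422103e-04, -5.82718134e+01,  2.93053901e+01,  6.99716672e+00,
        6.68471883e-03, -1.82245576e-04]), 'eef_pos': array([ 0.20955686, -0.64144349,  0.40371475]), 'ee_rot': array([ 3.13992481e+00, -1.39437827e-04, -2.82597184e+00]), 'force': array([-0.7580552 ,  0.21978933,  0.5426554 ]), 'moment': array([-0.00596941, -0.02121831,  0.00410087]), 'width': 0.08738057786615087} 0.1781
scene {'intrinsics': array([[560.2262296 ,   0.        , 318.20903388],
       [  0.        , 560.2262296 , 237.0964805 ],
       [  0.        ,   0.        ,   1.        ]]), 'position': array([ 1.2232212 , -0.62990136,  0.81851894]), 'attitude': array([-2.25754425e+00, -1.01184706e-03,  8.06749734e-01])}
purple_carton [([0.553, -0.347, 0.008], 0.75)]
brown_carton [([0.516, 0.344, 0.02], 0.71), ([0.462, -0.151, 0.021], 0.25)]
blue_brick_mid
[... 610 characters left out ...]
03188657],
       [  0.        ,   0.        ,   1.        ]]), 'position': array([ 0.48669428, -0.01616001,  1.30203504]), 'attitude': array([-3.09974621,  0.0254174 , -1.59632254])}
purple_carton [([0.54, -0.353, 0.006], 0.8)]
brown_carton [([0.508, 0.34, 0.005], 0.86), ([0.444, -0.149, 0.023], 0.5)]
blue_brick_mid [([0.446, -0.149, 0.024], 0.84)]
orange_brick_mid [([0.454, 0.135, 0.024], 0.67)]
logger_mid [([0.771, -0.37, 0.027], 0.92), ([0.335, -0.32, 0.023], 0.84), ([0.621, -0.067, 0.016], 0.56), ([0.441, -0.149, 0.024], 0.45)]
amber_jar_mid [([0.653, -0.189, 0.067], 0.5)]
white_bottle_mid []
green_jar_mid [([0.615, 0.051, 0.068], 0.52)]
steel_tin_mid [([0.647, 0.182, 0.066], 0.82)]
1.0
```

View pics/top0.png

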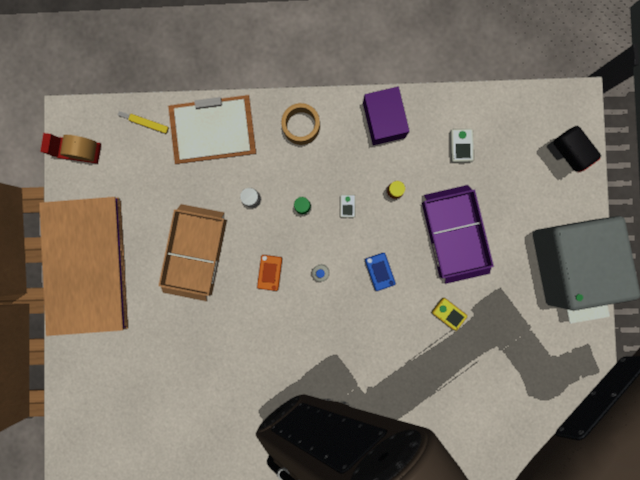

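View pics/scene0.png

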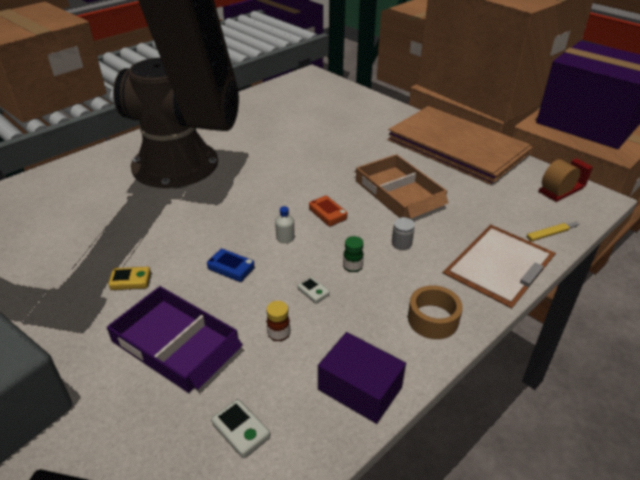

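Logger candidates in the top picture are the small white (347,206), the large white (461,145) and the yellow (450,313). "Not yellow, smaller of its colour" picks (347,206). The other possible mix-ups are:
- Jars: amber with yellow lid (397,189), green jar (302,205), tin (250,198). The amber jar is (397,189).
- Bottle: (320,273).
- Cartons: the closed purple box (385,115) is a decoy.

Next I'll measure from both cameras with masks and depth.

```bash
cat > h.py <<'E'
from station import arm,cams,finder
import cv2,numpy as np
from scipy.spatial.transform import Rotation as Ro
def cloud(n,d,c=None):
    c=c or cams.camera_params(n);K=c["intrinsics"]
    v,u=np.mgrid[:480,:640]
    P=np.stack([(u-K[0,2])*d/K[0,0],(v-K[1,2])*d/K[1,1],d],-1)
    R=Ro.from_euler("xyz",c["attitude"]).as_matrix()
    W=P@R.T+c["position"];W[d==0]=np.nan
    return W
def grab(n,save=None):
    c=cams.camera_params(n);p,d=cams.grab_frame(n)
    if save: cv2.imwrite(save,p[:,:,::-1])
    return p,d,cloud(n,d,c)
def rect(P):
    r=cv2.minAreaRect((P[:,:2]*1000).astype(np.float32))
    b=cv2.boxPoints(r);e1=b[1]-b[0];e2=b[2]-b[1]
    L=e1 if np.hypot(*e1)>np.hypot(*e2) else e2
    a=np.degrees(np.arctan2(L[1],L[0]));a=(a+90)%180-90
    return np.round(r[0],1),np.round(sorted(r[1]),1),round(a,1)
def to(x,y,z,yawdeg,st=None):
    """shift in tool axes + turn (deg) to bring grasp point to x,y,z (world), tool x at yawdeg (mod 180)"""
    st=st or arm.get_state();R=Ro.from_euler("xyz",st["ee_rot"])
    s=R.inv().apply(np.array([x,y,z+.159])-st["eef_pos"])
    t=-(yawdeg-np.degrees(st["ee_rot"][2])); t=(t+90)%180-90
    print("t%.2f"%st["t"],"shift",np.round(s,4),"turn %.1f"%t,"w %.4f"%st["width"])
E
python3 - <<'E'
from h import *
Q="purple_carton brown_carton blue_brick_mid orange_brick_mid logger_mid amber_jar_mid white_bottle_mid green_jar_mid steel_tin_mid".split()
for n in ("top","scene"):
    p,d,W=grab(n)
    t=W[(np.abs(W[...,2])<.03)&(np.abs(W[...,0]-.5)<.3)&(np.abs(W[...,1])<.4)]
    print(n,"table z",np.median(t[:,2]))
    for q in Q:
        for r in finder.masks_of(n,q)[:3]:
            m=cv2.erode(r["mask"].astype(np.uint8),np.ones((2,2)))>0
            P=W[m];P=P[np.isfinite(P[:,0])]
            if len(P)<10: continue
            h=np.percentile(P[:,2],95);T=P[P[:,2]>h-.008]
            vu=np.argwhere(m).mean(0).astype(int)[::-1]
            print(q,"%.2f"%r["score"],"px",vu,len(P),"h %.3f"%h,"all",*rect(P),"top",*rect(T),np.median(p[m],0))
E
```

```text
top table z 0.0009057921317369155
purple_carton 0.82 px [458 234] 4832 h 0.043 all [ 537.2 -353.2] [148.9 238. ] 11.1 top [ 539.1 -346.3] [134.6 219.6] 11.0 [111.  65. 131.]
brown_carton 0.75 px [193 252] 4520 h 0.042 all [508.9 338.4] [133.5 233.9] -12.4 top [509.1 337.5] [133.8 219.1] -13.0 [153. 111.  72.]
blue_brick_mid 0.65 px [380 272] 715 h 0.029 all [ 445.8 -147.1] [55.1 88.6] 16.9 top [ 446.4 -146.7] [54.6 87.2] 16.9 [ 42.   79.  138.5]
orange_brick_mid 0.75 px [270 273] 730 h 0.029 all [450.8 140.6] [58.4 88.5] -9.0 top [450.9 140.6] [55.4 88.3] -8.9 [159.  87.  34.]
logger_mid 0.85 px [348 206] 299 h 0.021 all [619.2 -68. ] [36.9 55.9] -1.6 top [619.1 -67.9] [36.7 55.6] -1.7 [150. 153. 146.]
logger_mid 0.69 px [449 314] 604 h 0.026 all [ 329.1 -322.8] [51.7 85.1] 48.3 top [ 331.9 -320.8] [50.2 78.5] 48.4 [149. 141.  50.]
logger_mid 0.59 px [462 146] 688 h 0.028 all [ 768.7 -369.3] [57.5 84.1] -0.7 top [ 768.3 -369.5] [57.4 83.2] 0.2 [145. 151. 143.]
amber_jar_mid 0.62 px [395 191] 263 h 0.073 all [ 650.2 -191.6] [38.4 45.2] 65.1 top [ 652.4 -190.7] [33.1 38.1] 87.6 [181.5 
[... 954 characters left out ...]
134.4] [52.7 86.9] -8.8 [113.5  49.   24. ]
logger_mid 0.78 px [129 278] 859 h 0.021 all [ 339.4 -324.7] [56.  77.3] 49.8 top [ 338.6 -324. ] [54.7 76.8] 50.7 [117.  98.  42.]
amber_jar_mid 0.95 px [278 321] 690 h 0.069 all [ 665.2 -193.4] [34.7 41.6] -70.1 top [ 664.1 -193.7] [31.6 35.1] -77.3 [99. 86. 55.]
white_bottle_mid 0.64 px [285 227] 524 h 0.081 all [460.5   0.7] [30.7 39.8] 71.7 top [455.    2.3] [16. 17.] 83.2 [101. 100.  93.]
green_jar_mid 0.61 px [353 254] 599 h 0.069 all [630.7  44.7] [38.5 41.5] -78.7 top [629.   46.5] [35.9 37.2] -78.3 [32. 75. 41.]
steel_tin_mid 0.89 px [403 234] 589 h 0.059 all [645.6 205.9] [ 43. 102.] -71.3 top [653.  181.4] [42.  43.4] 71.6 [84. 82. 79.]
```

```bash
python3 - <<'E'
from h import *
to(.45,-.148,.22,17)
E
```

```text
t2.00 shift [-0.3818  0.3945  0.0257] turn 1.1 w 0.0875
```

play_rows([
  [[-0.035,0.036,0.002,0],[-0.075,0.078,0.005,0],[-0.115,0.119,0.008,0],[-0.155,0.16,0.011,1],[-0.195,0.202,0.013,1]],
], grip=0, newtons=20)

```text
t: 2.62
eef_pos: [0.3327, -0.3874, 0.3917]
ee_rot: [-3.141, 0.0, -2.844]
force: [1.5, 0.2, 0.4]
width: 0.0874
```

play_rows([
  [[-0.04,0.041,0.003,0],[-0.08,0.082,0.006,0],[-0.12,0.124,0.009,0],[-0.16,0.165,0.011,0],[-0.187,0.193,0.013,0]],
])

```text
t: 3.25
eef_pos: [0.455, -0.1475, 0.379]
ee_rot: [-3.141, 0.001, -2.842]
force: [-0.1, -1.0, -0.5]
width: 0.0875
```

play_rows([
  [[0,0,0,0],[0,0,0,0]],
])

```text
t: 3.5
eef_pos: [0.4541, -0.1496, 0.3787]
ee_rot: [3.142, -0.0, -2.843]
force: [-0.2, -0.4, 1.2]
width: 0.0877
```

```bash
python3 - <<'E'
from h import *
print(arm.get_state()["eef_pos"],arm.get_state()["ee_rot"],arm.get_state()["force"])
p,d,W=grab("wrist","pics/w1.png")
print(cams.camera_params("wrist"))
for q in ["blue_brick_mid","white_bottle_mid","amber_jar_mid","logger_mid","purple_carton"]:
  for r in finder.masks_of("wrist",q)[:2]:
    P=W[r["mask"]];P=P[np.isfinite(P[:,0])];h=np.percentile(P[:,2],95);T=P[P[:,2]>h-.006]
    print(q,round(r["score"],2),len(P),h,rect(T))
to(.45,-.148,.22,17)
E
```

```text
[ 0.45409265 -0.14960382  0.37868242] [ 3.14158113e+00 -1.37877210e-04 -2.84257638e+00] [-0.17665856 -0.37741284  1.16743548]
{'intrinsics': array([[429.87100997,   0.        , 319.08192319],
       [  0.        , 429.87100997, 241.77664367],
       [  0.        ,   0.        ,   1.        ]]), 'position': array([ 0.38258996, -0.172723  ,  0.359239  ]), 'attitude': array([2.86020126e+00, 9.89896418e-04, 1.86952378e+00])}
white_bottle_mid 0.78 3902 0.08494739003119846 (array([448. ,   3.7]), array([14.8, 21.5]), np.float32(-33.1))
amber_jar_mid 0.85 2419 0.06732501317191053 (array([ 641.8, -194.2]), array([ 9.7, 32.8]), np.float32(-76.6))
logger_mid 0.62 3391 0.022933385120947003 (array([ 358.5, -306.7]), array([34.6, 65.2]), np.float32(-72.8))
logger_mid 0.6 1725 0.01751857371752987 (array([528.3, -97.5]), array([ 51.4, 219.7]), np.float32(17.9))
purple_carton 0.93 30012 0.042119998874197845 (array([ 466.1, -277. ]), array([150.4, 185.2]), np.float32(40.1))
t3.80 shift [ 0.0031  0.0033 -0.0003] turn 0.0 w 0.0874
```

View pics/w1.png

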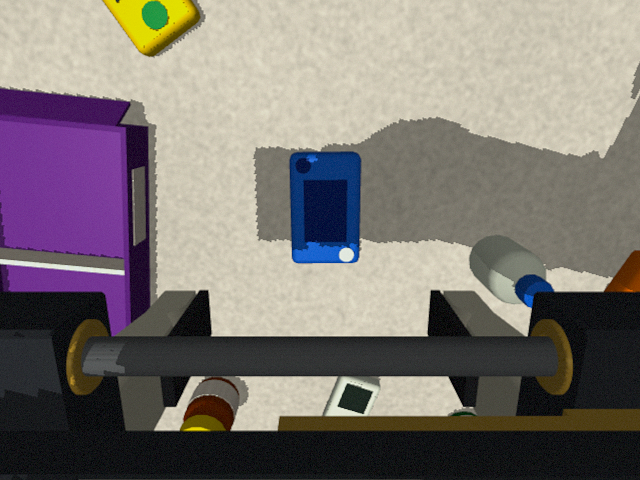

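The wrist view shows the blue brick at (325,207), aligned with the jaws at about columns 200 and 435. The bottle is at (510,270), the amber jar at (210,400) and the small white logger at (352,397). I'll segment the brick by colour.

```bash
cat >> h.py <<'E'
def colour(W,p,lo,hi,zlo,zhi,box=None):
    hsv=cv2.cvtColor(p,cv2.COLOR_RGB2HSV)
    m=cv2.inRange(hsv,lo,hi)>0
    m&=(W[...,2]>zlo)&(W[...,2]<zhi)
    if box: u0,v0,u1,v1=box; k=np.zeros_like(m);k[v0:v1,u0:u1]=1;m&=k
    n,l,s,_=cv2.connectedComponentsWithStats(m.astype(np.uint8))
    return W[l==1+np.argmax(s[1:,4])]
E
python3 - <<'E'
from h import *
p,d,W=grab("wrist")
P=colour(W,p,(95,80,20),(130,255,255),.018,.035)
print(len(P),np.median(P[:,2]),rect(P),"table",np.nanmedian(W[20:60,250:500,2]))
c,_,a=rect(P); to(c[0]/1000,c[1]/1000,.021,a)
E
```

```text
7365 0.025390084584280603 (array([ 449.3, -147.3]), array([55.5, 90.3]), np.float32(17.6)) table 0.0004142662378698314
t3.85 shift [0.0036 0.0041 0.1987] turn -0.6 w 0.0876
```

play_rows([
  [[0.004,0.004,0.03,-0.5],[0.004,0.004,0.08,-0.5],[0.004,0.004,0.13,-0.5],[0.004,0.004,0.165,-0.5],[0.004,0.004,0.185,-0.5]],
])

```text
t: 4.47
eef_pos: [0.4486, -0.1473, 0.1919]
ee_rot: [3.141, -0.002, -2.835]
force: [-0.3, 0.2, 0.6]
width: 0.0877
```

play_rows([
  [[0,0,0.008,0],[0,0,0.013,0],[0,0,0.013,0]],
])

```text
t: 4.85
eef_pos: [0.4494, -0.147, 0.181]
ee_rot: [-3.141, 0.001, -2.835]
force: [0.4, -0.8, 0.1]
width: 0.0875
```

play_rows([
  [[0,0,0,0],[0,0,0,0],[0,0,0,0],[0,0,0,0],[0,0,0,0]],
], grip=255, newtons=25)

```text
t: 5.48
eef_pos: [0.4493, -0.1469, 0.1809]
ee_rot: [-3.142, 0.0, -2.834]
force: [-1.6, 1.4, 4.5]
width: 0.0558
```

play_rows([
  [[0,0,0,0],[0,0,-0.02,0],[0,0,-0.06,0],[0,0,-0.1,0],[0,0,-0.14,0]],
])

```text
t: 6.1
eef_pos: [0.4488, -0.1469, 0.3216]
ee_rot: [3.141, -0.001, -2.835]
force: [1.6, -0.1, -1.8]
width: 0.056
```

```bash
python3 - <<'E'
from h import *
to(.60,-.335,.24,11)
E
```

```text
t6.10 shift [-0.0872 -0.2249 -0.0775] turn 6.6 w 0.0560
```

play_rows([
  [[-0.01,-0.03,-0.03,1],[-0.03,-0.08,-0.06,3],[-0.05,-0.13,-0.077,5],[-0.07,-0.18,-0.077,6.5],[-0.087,-0.225,-0.077,6.5]],
])

```text
t: 6.72
eef_pos: [0.6011, -0.3367, 0.3969]
ee_rot: [3.141, -0.001, -2.949]
force: [1.3, 1.1, -0.7]
width: 0.0559
```

play_rows([
  [[0,0,0,0],[0,0,0,0]],
])

```text
t: 6.98
eef_pos: [0.5999, -0.3351, 0.3963]
ee_rot: [3.14, -0.002, -2.949]
force: [0.6, 0.6, -1.1]
width: 0.0557
```

```bash
python3 - <<'E'
from h import *
p,d,W=grab("wrist","pics/w2.png")
np.save("w2.npy",W)
m=finder.masks_of("wrist","purple_carton")[0]["mask"]
P=W[m];P=P[np.isfinite(P[:,0])]
R=P[(P[:,2]>.037)&(P[:,2]<.05)];print(len(P),len(R),rect(R))
print(arm.get_state()["width"])
E
```

```text
36411 2901 (array([ 526.2, -350.1]), array([132.7, 159.5]), np.float32(11.4))
0.05537398275503732
```

View pics/w2.png

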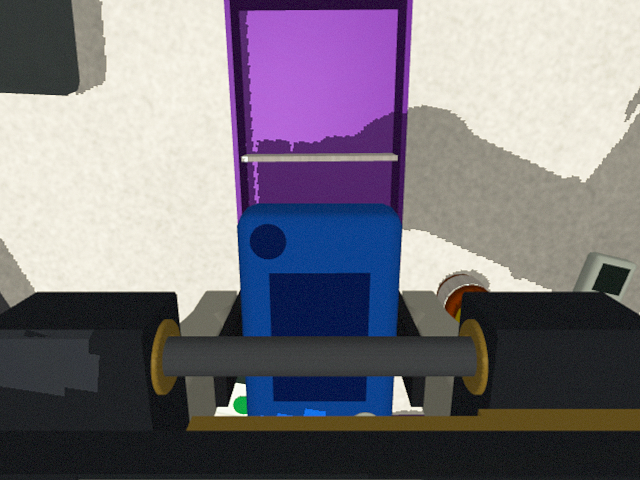

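The held brick covers part of the view, but both purple side rims (columns ~235 and ~405) and the partition (row 157) are visible.

```bash
python3 - <<'E'
from h import *
W=np.load("w2.npy")
a=np.radians(11.3);X=np.array([np.cos(a),np.sin(a)]);Y=np.array([-X[1],X[0]])
P=W[150:165,260:385].reshape(-1,3);P=P[(P[:,2]>.024)&(P[:,2]<.036)]
print("partition",len(P),np.percentile(P[:,:2]@X,[5,50,95]),np.polyfit(P@[0,0,0]+P[:,:2]@Y,P[:,:2]@X,1))
S=W[:,210:430].reshape(-1,3);S=S[(S[:,2]>.039)&(S[:,2]<.046)]
y=S[:,:2]@Y;x=S[:,:2]@X
print("sides",np.percentile(y,[1,99]),"x",np.percentile(x,[0.5,5,99]))
px=np.median(P[:,:2]@X);yc=(np.percentile(y,1)+np.percentile(y,99))/2
for off in (0,-.042,.057):
    print(off,np.round(X*(px-.015+off)+Y*yc,4))
c=X*(px-.015-.042)+Y*yc; to(*c,.03,11.3)
E
```

```text
partition 721 [0.47597507 0.47793642 0.47975054] [-1.42043569e-04  4.77752923e-01]
sides [-0.51243346 -0.38046751] x [0.36892485 0.3745364  0.52289483]
0 [ 0.5414 -0.3471]
-0.042 [ 0.5003 -0.3553]
0.057 [ 0.5973 -0.3359]
t7.08 shift [ 0.1016 -0.0013  0.2087] turn -0.2 w 0.0554
```

play_rows([
  [[0.03,0,0.02,0],[0.075,-0.001,0.06,0],[0.102,-0.001,0.1,0],[0.102,-0.001,0.135,0],[0.102,-0.001,0.155,0]],
])

```text
t: 7.7
eef_pos: [0.4991, -0.3548, 0.242]
ee_rot: [3.141, -0.0, -2.947]
force: [0.1, -0.3, -0.9]
width: 0.0556
```

play_rows([
  [[0,0,0,0]],
])

```text
t: 7.82
eef_pos: [0.4995, -0.3548, 0.242]
ee_rot: [3.14, -0.002, -2.947]
force: [-0.1, -0.5, 0.5]
width: 0.0558
```

```bash
python3 - <<'E'
from h import *
to(.5003,-.3553,.0265,11.3)
E
```

```text
t7.83 shift [-0.0008 -0.0007  0.0565] turn -0.2 w 0.0558
```

play_rows([
  [[-0.001,-0.001,0.02,0],[-0.001,-0.001,0.038,0],[-0.001,-0.001,0.05,0],[-0.001,-0.001,0.056,0],[-0.001,-0.001,0.056,0]],
])

```text
t: 8.45
eef_pos: [0.5014, -0.3565, 0.1864]
ee_rot: [3.141, -0.001, -2.948]
force: [-0.2, -1.1, -0.7]
width: 0.0558
```

play_rows([
  [[0,0,0,0],[0,0,0,0],[0,0,0,0],[0,0,0,0]],
], grip=52)

```text
t: 8.95
eef_pos: [0.5015, -0.3566, 0.1869]
ee_rot: [-3.141, 0.0, -2.948]
force: [0.9, -0.8, -0.1]
width: 0.0695
```

play_rows([
  [[0,0,-0.02,0],[0,0,-0.06,0],[0,0,-0.12,0],[0,0,-0.17,0],[0,0,-0.18,0]],
])

```text
t: 9.57
eef_pos: [0.502, -0.3569, 0.3712]
ee_rot: [-3.137, 0.006, -2.948]
force: [-0.5, 0.2, 0.1]
width: 0.0698
```

```bash
python3 - <<'E'
from h import *
p,d,W=grab("wrist","pics/w3.png")
P=colour(W,p,(95,80,20),(130,255,255),.015,.045)
print(len(P),np.median(P[:,2]),rect(P))
to(.652,-.193,.20,11.3)
E
```

```text
7931 0.029373814970961976 (array([ 501. , -357.2]), array([56., 89.]), np.float32(11.1))
t9.62 shift [-0.1789  0.1318  0.0118] turn -0.2 w 0.0696
```

play_rows([
  [[-0.03,0.02,0,0],[-0.075,0.055,0,0],[-0.12,0.09,0,0],[-0.16,0.12,0,0],[-0.182,0.133,0,0]],
], grip=0)

```text
t: 10.25
eef_pos: [0.6556, -0.1888, 0.3647]
ee_rot: [3.141, -0.002, -2.946]
force: [-0.3, -0.5, -0.4]
width: 0.0874
```

play_rows([
  [[0,0,0,0],[0,0,0,0]],
])

```text
t: 10.5
eef_pos: [0.6539, -0.1915, 0.3657]
ee_rot: [3.141, -0.002, -2.948]
force: [-0.1, -0.4, 0.2]
width: 0.0878
```

```bash
cat >> h.py <<'E'
def circ(P,dz=.006,hi=None):
    h=np.percentile(P[:,2],97) if hi is None else hi
    T=P[np.abs(P[:,2]-h)<dz]
    c,r=cv2.minEnclosingCircle((T[:,:2]*1000).astype(np.float32))
    return np.round(c,1),round(r,1),round(h,4),len(T)
E
python3 - <<'E'
from h import *
print(arm.get_state()["eef_pos"])
p,d,W=grab("wrist","pics/w4.png");np.save("w4.npy",W);np.save("p4.npy",p)
for q in ["amber_jar_mid","logger_mid"]:
  for r in finder.masks_of("wrist",q)[:2]:
    m=cv2.erode(r["mask"].astype(np.uint8),np.ones((3,3)))>0
    P=W[m];P=P[np.isfinite(P[:,0])]
    print(q,round(r["score"],2),np.argwhere(m).mean(0)[::-1],len(P),circ(P),rect(P))
E
```

```text
[ 0.65394565 -0.19149182  0.36572984]
amber_jar_mid 0.6 [320.44938561 230.34786425] 3407 (array([ 656.7, -190.8]), 19.6, np.float64(0.0715), 2552) (array([ 654.5, -190.8]), array([40.5, 40.6]), np.float32(46.9))
logger_mid 0.6 [ 91.55819209 282.83804143] 2649 (array([ 757.7, -368.7]), 37.3, np.float64(0.0252), 1899) (array([ 756.7, -368.7]), array([55.3, 56.4]), np.float32(89.5))
logger_mid 0.56 [480.38980351 206.58948486] 3755 (array([622.5, -69.2]), 32.9, np.float64(0.0178), 3596) (array([623.1, -68.8]), array([39.2, 59.2]), np.float32(-2.5))
```

View pics/w4.png

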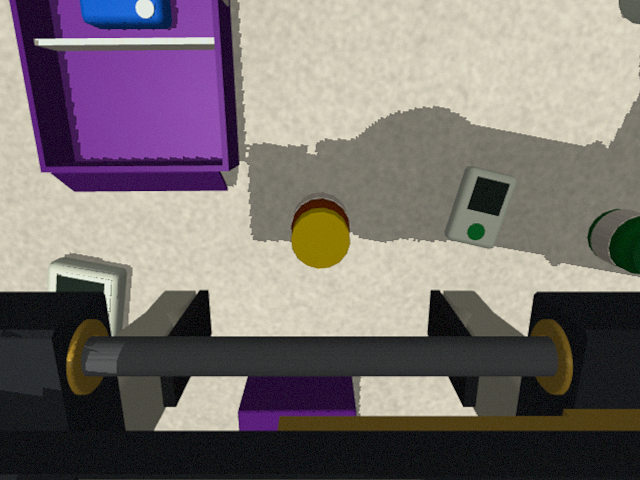

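This is the close check of the logger choice. The small white unit is at (480,207), 59x39 mm with the green button up, and the large white one is at (90,283). The amber jar's lid is centred at (320,238). Grasping the jar.

```bash
python3 - <<'E'
from h import *
to(.656,-.1908,.038,11.3)
E
```

```text
t10.65 shift [-0.0024  0.0007  0.1696] turn -0.3 w 0.0876
```

play_rows([
  [[-0.002,0.001,0.03,0],[-0.002,0.001,0.075,0],[-0.002,0.001,0.12,0],[-0.002,0.001,0.15,0],[-0.002,0.001,0.168,0]],
])

```text
t: 11.28
eef_pos: [0.6554, -0.1904, 0.1972]
ee_rot: [3.141, -0.002, -2.949]
force: [-0.2, 0.1, 0.7]
width: 0.0877
```

play_rows([
  [[0,0,0,0],[0,0,0,0],[0,0,0,0],[0,0,0,0],[0,0,0,0]],
], grip=255, newtons=20)

```text
t: 11.9
eef_pos: [0.6563, -0.1896, 0.1992]
ee_rot: [-3.141, 0.001, -2.948]
force: [-0.3, 0.5, 3.8]
width: 0.0433
```

play_rows([
  [[0,0,0,0],[0,0,-0.01,0],[0,0,-0.04,0],[0,0,-0.09,0],[0,0,-0.12,0]],
])

```text
t: 12.52
eef_pos: [0.6565, -0.1897, 0.3216]
ee_rot: [-3.141, 0.002, -2.948]
force: [0.0, 0.9, -2.1]
width: 0.0431
```

```bash
python3 - <<'E'
from h import *
to(.501,-.357,.16,11.3)
E
```

```text
t12.53 shift [ 0.1848 -0.1342  0.0023] turn -0.2 w 0.0431
```

play_rows([
  [[0.02,-0.015,0,0],[0.06,-0.044,0,0],[0.1,-0.073,0,0],[0.14,-0.102,0,0],[0.17,-0.124,0,0]],
])

```text
t: 13.15
eef_pos: [0.5106, -0.3454, 0.3176]
ee_rot: [3.14, -0.002, -2.949]
force: [0.0, -1.3, -1.9]
width: 0.0429
```

play_rows([
  [[0.012,-0.008,0,0],[0.015,-0.01,0.02,0],[0.015,-0.01,0.045,0],[0.015,-0.01,0.06,0],[0.015,-0.01,0.06,0]],
])

```text
t: 13.78
eef_pos: [0.5001, -0.3564, 0.2572]
ee_rot: [3.14, -0.003, -2.948]
force: [0.2, 0.9, -1.6]
width: 0.0433
```

```bash
python3 - <<'E'
from h import *
print(arm.get_state()["eef_pos"])
to(.501,-.357,.0705,11.3)
E
```

```text
[ 0.50011523 -0.35640971  0.25718848]
t13.78 shift [-0.0008 -0.0008  0.0277] turn -0.2 w 0.0433
```

play_rows([
  [[-0.001,-0.001,0.01,0],[-0.001,-0.001,0.02,0],[-0.001,-0.001,0.026,0],[-0.001,-0.001,0.028,0],[-0.001,-0.001,0.028,0]],
])

```text
t: 14.4
eef_pos: [0.5017, -0.3575, 0.2306]
ee_rot: [-3.142, -0.0, -2.948]
force: [-0.1, 0.2, -0.6]
width: 0.0431
```

play_rows([
  [[0,0,0,0],[0,0,0,0],[0,0,0,0],[0,0,0,0],[0,0,0,0]],
], grip=52)

```text
t: 15.02
eef_pos: [0.5017, -0.3575, 0.2307]
ee_rot: [-3.142, 0.0, -2.948]
force: [0.0, -0.5, 0.4]
width: 0.0694
```

play_rows([
  [[0,0,-0.015,0],[0,0,-0.05,0],[0,0,-0.1,0],[0,0,-0.14,0],[0,0,-0.15,0]],
])

```text
t: 15.65
eef_pos: [0.502, -0.3578, 0.3853]
ee_rot: [-3.138, 0.005, -2.948]
force: [-0.2, -0.5, -0.6]
width: 0.0699
```

```bash
python3 - <<'E'
from h import *
p,d,W=grab("wrist","pics/w5.png")
P=colour(W,p,(20,100,40),(35,255,255),.085,.12)
print(len(P),circ(P))
to(.623,-.069,.20,-2.5)
E
```

```text
3003 (array([ 502.6, -358.1]), 20.0, np.float64(0.1006), 2854)
t15.70 shift [-0.1744  0.26    0.0258] turn 13.6 w 0.0698
```

The jar stands on the brick: lid at z 0.1006, about 2 mm from the brick centre. Now the logger.

play_rows([
  [[-0.025,0.037,0,2],[-0.055,0.082,0,5],[-0.085,0.127,0.01,8],[-0.115,0.171,0.015,11],[-0.145,0.216,0.02,13.5]],
], grip=0)

```text
t: 16.32
eef_pos: [0.6025, -0.116, 0.3597]
ee_rot: [-3.142, -0.002, 3.098]
force: [1.6, -1.4, -0.8]
width: 0.0877
```

play_rows([
  [[-0.01,0.03,0.005,0],[-0.018,0.05,0.005,0],[-0.018,0.05,0.005,0],[-0.018,0.05,0.005,0]],
])

```text
t: 16.82
eef_pos: [0.6222, -0.069, 0.3556]
ee_rot: [-3.141, -0.001, 3.099]
force: [-0.1, -0.6, -0.5]
width: 0.0874
```

```bash
python3 - <<'E'
from h import *
print(arm.get_state()["eef_pos"])
p,d,W=grab("wrist","pics/w6.png")
for q in ["logger_mid","green_jar_mid"]:
  for r in finder.masks_of("wrist",q)[:2]:
    m=cv2.erode(r["mask"].astype(np.uint8),np.ones((2,2)))>0
    P=W[m];P=P[np.isfinite(P[:,0])]
    print(q,round(r["score"],2),np.argwhere(m).mean(0)[::-1],len(P),circ(P),rect(P))
to(.623,-.069,.20,-2.5)
E
```

```text
[ 0.62220738 -0.06904771  0.35555473]
logger_mid 0.62 [323.04981742 218.26682316] 3820 (array([622.8, -67.4]), 33.8, np.float64(0.0179), 3809) (array([625.3, -67.1]), array([39.4, 64. ]), np.float32(-2.1))
green_jar_mid 0.78 [490.62434922 223.48378054] 4971 (array([623.3,  49.4]), 20.2, np.float64(0.0713), 2981) (array([637.4,  61.3]), array([44.1, 81.5]), np.float32(41.3))
t16.98 shift [-0.0008  0.0005 -0.0032] turn 0.0 w 0.0876
```

View pics/w6.png

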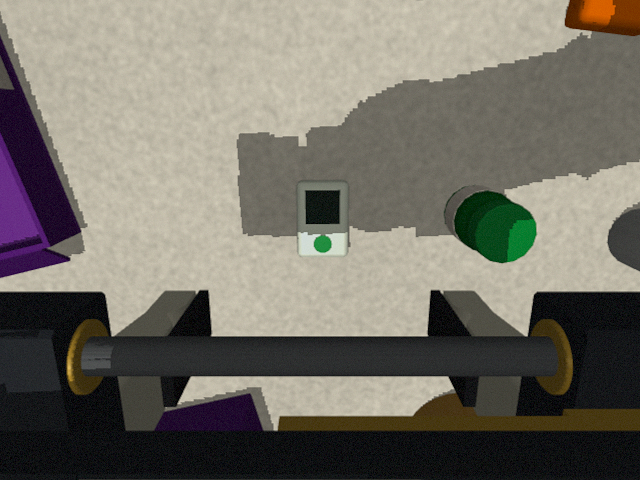

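The logger sits at (323,218), button up, with the green jar 117 mm to its left. To keep the gripper body off the jar, I'll grasp at z 0.024 and 8 mm off-centre, away from the jar.

```bash
python3 - <<'E'
from h import *
to(.623,-.0755,.0235,-2.3)
E
```

```text
t16.98 shift [-0.0011 -0.006   0.1733] turn -0.2 w 0.0876
```

play_rows([
  [[-0.001,-0.006,0.03,0],[-0.001,-0.006,0.075,0],[-0.001,-0.006,0.12,0],[-0.001,-0.006,0.15,0],[-0.001,-0.006,0.165,0]],
])

```text
t: 17.6
eef_pos: [0.6226, -0.0752, 0.1891]
ee_rot: [-3.141, -0.002, 3.099]
force: [0.0, -0.6, -0.1]
width: 0.0879
```

play_rows([
  [[0,0,0.006,0],[0,0,0.008,0],[0,0,0.008,0]],
])

```text
t: 17.98
eef_pos: [0.6236, -0.0744, 0.1837]
ee_rot: [3.141, 0.002, 3.1]
force: [-0.1, -0.0, 0.4]
width: 0.0875
```

play_rows([
  [[0,0,0,0],[0,0,0,0],[0,0,0,0],[0,0,0,0],[0,0,0,0]],
], grip=255, newtons=15)

```text
t: 18.6
eef_pos: [0.6233, -0.0744, 0.1827]
ee_rot: [3.142, 0.0, 3.1]
force: [-0.3, 0.7, 1.0]
width: 0.0436
```

play_rows([
  [[0,0,0,0],[0,0,-0.01,0],[0,0,-0.05,0],[0,0,-0.1,0],[0,0,-0.15,0]],
])

```text
t: 19.23
eef_pos: [0.6229, -0.0746, 0.3348]
ee_rot: [-3.141, 0.0, 3.1]
force: [1.8, -1.0, -0.7]
width: 0.0397
```

```bash
python3 - <<'E'
from h import *
p,d,W=grab("wrist","pics/w7.png")
to(.5973,-.3359,.17,11.3)
E
```

```text
t19.27 shift [ 0.0169 -0.262   0.0136] turn -13.6 w 0.0398
```

View pics/w7.png

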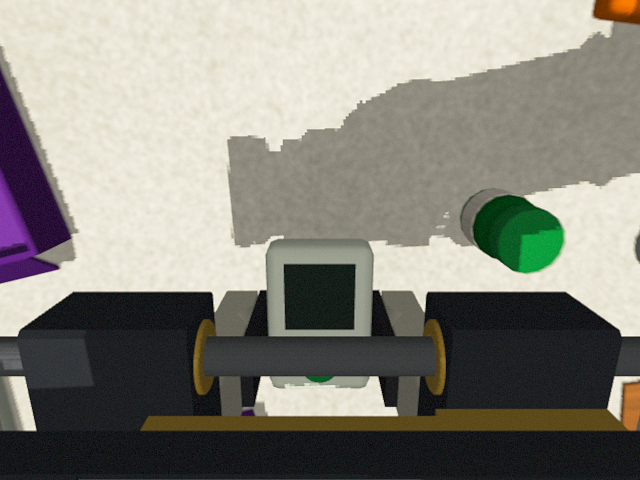

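play_rows([
  [[0.001,-0.03,0,-2],[0.004,-0.08,0,-5],[0.008,-0.13,0,-8],[0.012,-0.18,0,-11],[0.015,-0.225,0,-13.5]],
])

```text
t: 19.9
eef_pos: [0.5982, -0.3004, 0.3332]
ee_rot: [-3.141, 0.0, -2.947]
force: [1.5, -0.0, -1.0]
width: 0.0401
```

play_rows([
  [[-0.006,-0.03,0,0],[-0.006,-0.036,0,0],[-0.006,-0.036,0,0]],
])

```text
t: 20.27
eef_pos: [0.6113, -0.3329, 0.3325]
ee_rot: [3.141, -0.0, -2.949]
force: [-0.8, 0.5, -0.1]
width: 0.0395
```

```bash
python3 - <<'E'
from h import *
p,d,W=grab("wrist","pics/w8.png")
P=W[d>0];P=P[(P[:,2]>.13)&(P[:,2]<.22)]
print(arm.get_state()["eef_pos"])
to(.5973,-.3359,.029,11.3)
E
```

```text
[ 0.61138528 -0.3323422   0.33264078]
t20.32 shift [ 0.0145 -0.0008  0.1446] turn -0.2 w 0.0399
```

The logger is held level between the pads with the button side up. Checking its centring along the jaws before lowering.

```bash
python3 - <<'E'
from h import *
s=arm.get_state()
p,d,W=grab("wrist")
R=Ro.from_euler("xyz",s["ee_rot"])
L=R.inv().apply(W.reshape(-1,3)-s["eef_pos"]).reshape(480,640,3)
B=L[225:385,275:365].reshape(-1,3);B=B[np.abs(B[:,2]-.167)<.012]
print(len(B),np.percentile(B,[1,50,99],axis=0))
E
```

```text
9508 [[-0.02573753 -0.01703384  0.16461431]
 [ 0.01346615 -0.00083713  0.16618713]
 [ 0.03050311  0.01570862  0.17636475]]
```

play_rows([
  [[0.014,-0.001,0.02,0],[0.014,-0.001,0.06,0],[0.014,-0.001,0.095,0],[0.014,-0.001,0.115,0],[0.014,-0.001,0.125,0]],
])

```text
t: 21.0
eef_pos: [0.5979, -0.3354, 0.2067]
ee_rot: [3.141, -0.001, -2.947]
force: [0.6, -0.2, -0.5]
width: 0.0398
```

play_rows([
  [[0,0,0.01,0],[0,0,0.016,0],[0,0,0.02,0],[0,0,0.02,0]],
])

```text
t: 21.5
eef_pos: [0.598, -0.3365, 0.1877]
ee_rot: [-3.142, 0.0, -2.948]
force: [0.7, -0.9, -0.3]
width: 0.0398
```

play_rows([
  [[0,0,0,0],[0,0,0,0],[0,0,0,0],[0,0,0,0],[0,0,0,0]],
], grip=75)

```text
t: 22.12
eef_pos: [0.598, -0.3365, 0.1877]
ee_rot: [-3.142, 0.0, -2.948]
force: [0.6, 0.2, -0.4]
width: 0.062
```

play_rows([
  [[0,0,-0.02,0],[0,0,-0.06,0],[0,0,-0.12,0],[0,0,-0.17,0],[0,0,-0.18,0]],
])

```text
t: 22.75
eef_pos: [0.5985, -0.3369, 0.3744]
ee_rot: [-3.137, 0.008, -2.947]
force: [-0.1, -0.3, -0.8]
width: 0.0618
```

```bash
python3 - <<'E'
from h import *
print(arm.get_state()["eef_pos"])
p,d,W=grab("wrist","pics/w9.png")
for r in finder.masks_of("wrist","logger_mid")[:2]:
    P=W[r["mask"]];P=P[np.isfinite(P[:,0])]
    T=P[(P[:,2]>.012)&(P[:,2]<.028)]
    print(round(r["score"],2),len(T),np.median(T[:,2]),rect(T) if len(T) else 0)
to(.451,.004,.20,0)
E
```

```text
[ 0.59852036 -0.33685483  0.37438123]
0.91 3638 0.020354729106817848 (array([ 597.2, -337.3]), array([39.9, 59.4]), np.float32(11.4))
0.89 2347 0.023742069154566225 (array([ 777.7, -370.8]), array([45.4, 65.9]), np.float32(-79.0))
t22.85 shift [0.0788 0.3625 0.0107] turn 11.1 w 0.0619
```

View pics/w9.png

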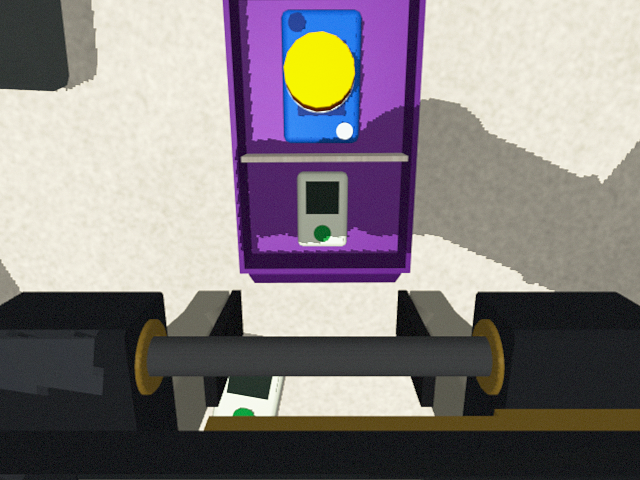

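The purple kit is complete: the jar lid (320,70) is on the blue brick and the logger (322,208) is flat, button up. Next is the orange brick.

```bash
python3 - <<'E'
from h import *
to(.453,.138,.21,-9)
E
```

```text
t22.85 shift [0.051  0.4936 0.0006] turn 20.1 w 0.0619
```

play_rows([
  [[0.004,0.035,0,2],[0.008,0.085,0,6],[0.013,0.135,0,10],[0.019,0.185,0,15],[0.024,0.235,0,20]],
], grip=0)

```text
t: 23.48
eef_pos: [0.5281, -0.1092, 0.3664]
ee_rot: [-3.141, -0.002, 2.983]
force: [1.0, 0.5, 0.1]
width: 0.0877
```

```bash
python3 - <<'E'
from h import *
to(.453,.138,.21,-9)
E
```

```text
t23.48 shift [ 0.1132  0.2322 -0.0024] turn -0.1 w 0.0877
```

play_rows([
  [[0.024,0.049,0,0],[0.048,0.098,0,0],[0.072,0.148,0,0],[0.095,0.195,0,0],[0.111,0.228,0,0]],
])

```text
t: 24.1
eef_pos: [0.4536, 0.1335, 0.3667]
ee_rot: [-3.14, -0.001, 2.987]
force: [0.4, -0.5, 0.1]
width: 0.0875
```

play_rows([
  [[0,0,0,0],[0,0,0,0]],
])

```text
t: 24.35
eef_pos: [0.4546, 0.1317, 0.3669]
ee_rot: [-3.14, -0.001, 2.987]
force: [0.3, 0.1, 0.7]
width: 0.0877
```

```bash
python3 - <<'E'
from h import *
print(arm.get_state()["eef_pos"])
p,d,W=grab("wrist","pics/w10.png");np.save("w10.npy",W)
P=colour(W,p,(5,140,40),(15,255,255),.018,.035,(200,80,450,300))
print(len(P),np.median(P[:,2]),rect(P))
for r in finder.masks_of("wrist","orange_brick_mid")[:1]:
    Q=W[r["mask"]];Q=Q[np.abs(Q[:,2]-.025)<.007];print(r["score"],len(Q),rect(Q))
for r in finder.masks_of("wrist","white_bottle_mid")[:1]:
    Q=W[r["mask"]];Q=Q[np.isfinite(Q[:,0])];print(r["score"],circ(Q),circ(Q,.008,.045))
c,_,a=rect(P); to(c[0]/1000,c[1]/1000,.021,a)
E
```

```text
[0.45461648 0.13173924 0.3669212 ]
7771 0.025413122754165407 (array([453.4, 140.6]), array([55.3, 89.5]), np.float32(-8.5))
0.62 8075 (array([453.5, 140.9]), array([56. , 89.4]), np.float32(-8.8))
0.86 (array([450.4,   7.4]), 10.8, np.float64(0.0861), 898) (array([450.4,   7.9]), 22.0, 0.045, 632)
t24.50 shift [0.003  0.0093 0.1873] turn -0.5 w 0.0877
```

View pics/w10.png

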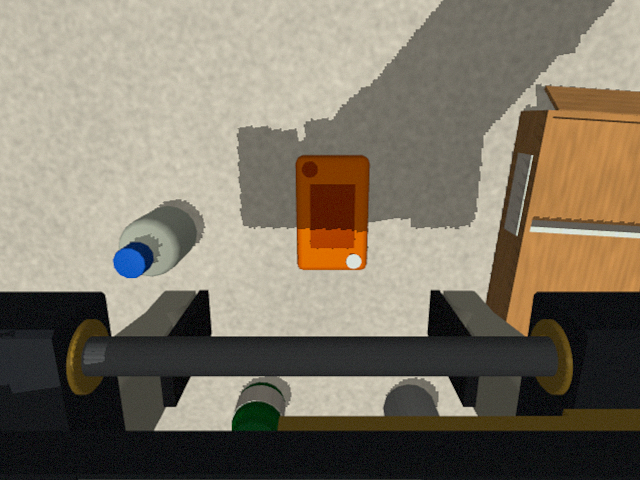

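The orange brick is at (332,212), the bottle at (155,245), and the brown carton is on the right. Grasping the brick.

play_rows([
  [[0.003,0.009,0.03,-0.5],[0.003,0.009,0.08,-0.5],[0.003,0.009,0.13,-0.5],[0.003,0.009,0.16,-0.5],[0.003,0.009,0.175,-0.5]],
])

```text
t: 25.12
eef_pos: [0.4531, 0.14, 0.1907]
ee_rot: [-3.139, -0.002, 2.993]
force: [-0.3, -0.4, 0.5]
width: 0.0876
```

play_rows([
  [[0,0,0.006,0],[0,0,0.011,0],[0,0,0.011,0]],
])

```text
t: 25.5
eef_pos: [0.4535, 0.1412, 0.1819]
ee_rot: [3.141, 0.0, 2.995]
force: [-0.8, 0.2, 0.2]
width: 0.0877
```

play_rows([
  [[0,0,0,0],[0,0,0,0],[0,0,0,0],[0,0,0,0],[0,0,0,0]],
], grip=255, newtons=25)

```text
t: 26.12
eef_pos: [0.4534, 0.1414, 0.1818]
ee_rot: [3.141, 0.0, 2.995]
force: [-0.6, -0.5, 3.0]
width: 0.0557
```

play_rows([
  [[0,0,0,0],[0,0,-0.02,0],[0,0,-0.06,0],[0,0,-0.11,0],[0,0,-0.16,0]],
])

```text
t: 26.75
eef_pos: [0.4529, 0.141, 0.3428]
ee_rot: [-3.141, -0.001, 2.995]
force: [0.0, -0.3, -1.6]
width: 0.0562
```

```bash
python3 - <<'E'
from h import *
to(.63,.31,.24,-12.5)
E
```

```text
t26.75 shift [-0.1504  0.1931 -0.0565] turn 4.1 w 0.0562
```

play_rows([
  [[-0.014,0.03,-0.02,1],[-0.035,0.075,-0.04,2],[-0.056,0.12,-0.055,4],[-0.077,0.165,-0.055,4],[-0.098,0.198,-0.055,4]],
])

```text
t: 27.38
eef_pos: [0.5799, 0.3245, 0.3958]
ee_rot: [-3.141, -0.001, 2.925]
force: [-0.7, -1.1, -1.0]
width: 0.056
```

play_rows([
  [[0,0,0,0],[0,0,0,0]],
])

```text
t: 27.62
eef_pos: [0.579, 0.3226, 0.3955]
ee_rot: [-3.14, -0.001, 2.925]
force: [0.1, -0.5, -2.0]
width: 0.0556
```

```bash
cat > brown.py <<'E'
from h import *
print(arm.get_state()["eef_pos"])
p,d,W=grab("wrist","pics/w11.png")
m=finder.masks_of("wrist","brown_carton")[0]["mask"]
P=W[m];P=P[np.isfinite(P[:,0])]
R=P[(P[:,2]>.037)&(P[:,2]<.05)];c,sz,an=rect(R);print(c,sz,an)
a=np.radians(an);X=np.array([np.cos(a),np.sin(a)]);Y=np.array([-X[1],X[0]])
y=R[:,:2]@Y;yl,yh=np.percentile(y,[1,99]);yc=(yl+yh)/2;print("width",yh-yl)
A=W.reshape(-1,3);A=A[np.isfinite(A[:,0])]
x=A[:,:2]@X;yy=A[:,:2]@Y;x0=.512*X[0]+.337*X[1]-.015
k=(np.abs(yy-yc)<.045)&(np.abs(x-x0)<.02)&(A[:,2]>.024)&(A[:,2]<.036)
px=np.median(x[k]);print("partition n",k.sum(),np.percentile(x[k]-x0,[5,50,95]))
for o in (0,.042,-.057): print(o,np.round(X*(px+.015+o)+Y*yc,4))
c=X*(px+.015+.042)+Y*yc; to(*c,.028,an)
E
python3 brown.py
```

```text
[0.57895506 0.32260572 0.39549358]
[519.3 337.7] [132.6 185. ] -12.4
width 0.13191289784811377
partition n 586 [-0.00208279 -0.00060384  0.00086914]
0 [0.5119 0.3393]
0.042 [0.5529 0.3303]
-0.057 [0.4562 0.3515]
t27.73 shift [0.0269 0.0025 0.2096] turn -0.0 w 0.0557
```

View pics/w11.png

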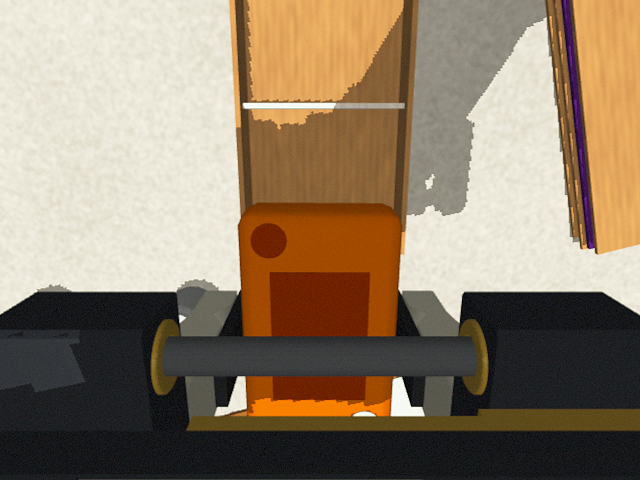

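Brown side rims (columns ~240 and ~408) and partition (row 105) are visible; the large compartment centre is (0.553, 0.330). Lowering.

play_rows([
  [[0.02,0.002,0.03,0],[0.027,0.002,0.08,0],[0.027,0.002,0.12,0],[0.027,0.002,0.15,0],[0.027,0.002,0.165,0]],
])

```text
t: 28.35
eef_pos: [0.5527, 0.3297, 0.2307]
ee_rot: [-3.14, -0.001, 2.925]
force: [0.1, 0.6, -1.2]
width: 0.0559
```

play_rows([
  [[0,0,0.02,0],[0,0,0.035,0],[0,0,0.043,0],[0,0,0.045,0],[0,0,0.045,0]],
])

```text
t: 28.98
eef_pos: [0.5535, 0.3307, 0.1872]
ee_rot: [3.141, 0.0, 2.925]
force: [0.3, -0.3, -1.3]
width: 0.0556
```

play_rows([
  [[0,0,0,0],[0,0,0,0],[0,0,0,0],[0,0,0,0],[0,0,0,0]],
], grip=52)

```text
t: 29.6
eef_pos: [0.5533, 0.3306, 0.1867]
ee_rot: [-3.142, -0.0, 2.925]
force: [-0.4, -0.8, 0.6]
width: 0.0695
```

play_rows([
  [[0,0,-0.02,0],[0,0,-0.06,0],[0,0,-0.12,0],[0,0,-0.17,0],[0,0,-0.18,0]],
])

```text
t: 30.22
eef_pos: [0.5539, 0.331, 0.3713]
ee_rot: [3.136, 0.004, 2.926]
force: [0.4, 0.0, -0.8]
width: 0.0696
```

```bash
python3 - <<'E'
from h import *
p,d,W=grab("wrist","pics/w12.png")
for r in finder.masks_of("wrist","orange_brick_mid")[:1]:
    Q=W[r["mask"]];Q=Q[np.abs(Q[:,2]-.029)<.007];print(r["score"],len(Q),np.median(Q[:,2]),rect(Q))
to(.4504,.0075,.20,0)
E
```

```text
0.93 8016 0.029453657891072155 (array([553.4, 330.4]), array([56. , 89.2]), np.float32(-12.6))
t30.32 shift [ 0.0311 -0.3377  0.0083] turn -12.4 w 0.0698
```

The orange brick is flat in its compartment. Now the bottle; no turn is needed.

play_rows([
  [[0.003,-0.03,0,0],[0.007,-0.08,0,0],[0.012,-0.13,0,0],[0.017,-0.18,0,0],[0.021,-0.23,0,0]],
], grip=0)

```text
t: 30.95
eef_pos: [0.4822, 0.1088, 0.3648]
ee_rot: [-3.14, -0.002, 2.925]
force: [0.4, -0.4, 0.9]
width: 0.0876
```

play_rows([
  [[0.004,-0.045,0,0],[0.008,-0.085,0,0],[0.01,-0.107,0,0],[0.01,-0.107,0,0],[0.01,-0.107,0,0]],
])

```text
t: 31.58
eef_pos: [0.4507, 0.0083, 0.3659]
ee_rot: [-3.141, -0.001, 2.925]
force: [-0.3, 0.5, 0.2]
width: 0.0874
```

```bash
python3 - <<'E'
from h import *
print(arm.get_state()["eef_pos"])
p,d,W=grab("wrist","pics/w13.png")
for r in finder.masks_of("wrist","white_bottle_mid")[:1]:
    Q=W[r["mask"]];Q=Q[np.isfinite(Q[:,0])];print(r["score"],circ(Q),circ(Q,.008,.045))
to(.4504,.0075,.044,-12.4)
E
```

```text
[0.45067963 0.0083436  0.36587214]
0.56 (array([450.5,   7.2]), 10.9, np.float64(0.0861), 882) (array([450. ,   7.1]), 21.6, 0.045, 337)
t31.68 shift [ 1.000e-04 -1.200e-03  1.631e-01] turn 0.0 w 0.0876
```

play_rows([
  [[0,-0.001,0.03,0],[0,-0.001,0.075,0],[0,-0.001,0.12,0],[0,-0.001,0.15,0],[0,-0.001,0.163,0]],
])

```text
t: 32.3
eef_pos: [0.4501, 0.0075, 0.2019]
ee_rot: [-3.14, -0.002, 2.926]
force: [-0.5, 0.1, 0.8]
width: 0.0875
```

play_rows([
  [[0,0,0,0],[0,0,0,0],[0,0,0,0],[0,0,0,0],[0,0,0,0]],
], grip=255, newtons=18)

```text
t: 32.92
eef_pos: [0.4505, 0.0072, 0.2041]
ee_rot: [3.141, 0.001, 2.925]
force: [0.1, 1.2, 2.6]
width: 0.0434
```

play_rows([
  [[0,0,0,0],[0,0,-0.01,0],[0,0,-0.04,0],[0,0,-0.09,0],[0,0,-0.12,0]],
])

```text
t: 33.55
eef_pos: [0.4505, 0.0071, 0.3263]
ee_rot: [3.14, 0.002, 2.925]
force: [0.9, -0.2, -2.5]
width: 0.0434
```

```bash
python3 - <<'E'
from h import *
to(.4562,.3515,.165,-12.4)
E
```

```text
t33.55 shift [0.0683 0.3376 0.0026] turn 0.0 w 0.0434
```

play_rows([
  [[0.006,0.03,0,0],[0.015,0.075,0,0],[0.025,0.12,0,0],[0.034,0.165,0,0],[0.042,0.21,0,0]],
])

```text
t: 34.17
eef_pos: [0.4541, 0.2226, 0.3242]
ee_rot: [3.142, -0.0, 2.925]
force: [0.2, -0.6, -1.1]
width: 0.0433
```

play_rows([
  [[0.009,0.045,0,0],[0.018,0.09,0,0],[0.024,0.115,0,0],[0.026,0.127,0,0],[0.026,0.127,0,0]],
])

```text
t: 34.8
eef_pos: [0.4563, 0.3508, 0.3235]
ee_rot: [-3.141, -0.0, 2.925]
force: [-0.2, -0.3, -0.5]
width: 0.0435
```

play_rows([
  [[0,0,0.015,0],[0,0,0.045,0],[0,0,0.07,0],[0,0,0.08,0],[0,0,0.08,0]],
])

```text
t: 35.42
eef_pos: [0.4564, 0.3502, 0.2431]
ee_rot: [-3.14, -0.001, 2.924]
force: [0.5, 1.1, -1.5]
width: 0.0432
```

```bash
python3 - <<'E'
from h import *
to(.4562,.3515,.0498,-12.4)
E
```

```text
t35.42 shift [0.0005 0.0013 0.0343] turn -0.0 w 0.0432
```

play_rows([
  [[0,0.001,0.01,0],[0,0.001,0.022,0],[0,0.001,0.031,0],[0,0.001,0.034,0],[0,0.001,0.034,0]],
])

```text
t: 36.05
eef_pos: [0.4566, 0.3519, 0.2094]
ee_rot: [-3.141, -0.0, 2.925]
force: [0.5, 0.7, -0.7]
width: 0.0433
```

play_rows([
  [[0,0,0,0],[0,0,0,0],[0,0,0,0],[0,0,0,0],[0,0,0,0]],
], grip=63)

```text
t: 36.67
eef_pos: [0.4566, 0.3519, 0.2097]
ee_rot: [3.142, 0.0, 2.925]
force: [0.1, -0.2, -0.3]
width: 0.0657
```

play_rows([
  [[0,0,-0.02,0],[0,0,-0.06,0],[0,0,-0.11,0],[0,0,-0.16,0],[0,0,-0.18,0]],
])

```text
t: 37.3
eef_pos: [0.4569, 0.3521, 0.3933]
ee_rot: [3.137, 0.002, 2.925]
force: [0.5, -0.0, -0.7]
width: 0.0661
```

play_rows([
  [[0,0,0,0],[-0.03,0,0,0],[-0.06,0,0,0],[-0.06,0,0,0]],
])

```text
t: 37.8
eef_pos: [0.5164, 0.3384, 0.3877]
ee_rot: [-3.139, -0.001, 2.923]
force: [-1.2, 0.5, -0.6]
width: 0.0655
```

```bash
python3 - <<'E'
from h import *
s=arm.get_state();print(s["t"],s["eef_pos"],s["force"])
p,d,W=grab("wrist","pics/w14.png")
for r in finder.masks_of("wrist","white_bottle_mid")[:1]:
    Q=W[r["mask"]];Q=Q[np.isfinite(Q[:,0])];print("bottle",r["score"],circ(Q),circ(Q,.008,.05))
for r in finder.masks_of("wrist","orange_brick_mid")[:1]:
    Q=W[r["mask"]];Q=Q[np.abs(Q[:,2]-.029)<.007];print("orange",len(Q),rect(Q))
p,d,W=grab("top","pics/top1.png")
for q in "blue_brick_mid logger_mid amber_jar_mid green_jar_mid steel_tin_mid white_bottle_mid orange_brick_mid".split():
    for r in finder.masks_of("top",q)[:1]:
        Q=W[r["mask"]];Q=Q[np.isfinite(Q[:,0])];print(q,round(r["score"],2),circ(Q),rect(Q))
E
```

```text
37.8 [0.51635019 0.33836259 0.38768708] [-1.18387853  0.47815265 -0.58989534]
bottle 0.52 (array([553.3, 330.3]), 50.1, np.float64(0.031), 6578) (array([0., 0.]), 0.0, 0.05, 0)
orange 6733 (array([553.5, 330.5]), array([56.1, 89.3]), np.float32(-12.7))
blue_brick_mid 0.78 (array([ 499.6, -355.7]), 48.4, np.float64(0.0339), 310) (array([ 500.1, -358.9]), array([63.5, 90.3]), np.float32(10.4))
logger_mid 0.94 (array([ 332.1, -318.6]), 41.1, np.float64(0.0264), 361) (array([ 332.4, -320.5]), array([50.9, 76.5]), np.float32(50.1))
amber_jar_mid 0.54 (array([ 499.4, -356.9]), 19.5, np.float64(0.1033), 162) (array([ 496.4, -356.9]), array([40.6, 51.5]), np.float32(24.7))
green_jar_mid 0.84 (array([621.2,  50. ]), 19.7, np.float64(0.0738), 153) (array([619.4,  50.2]), array([41.5, 44.8]), np.float32(-74.9))
steel_tin_mid 0.71 (array([646.9, 184.7]), 22.1, np.float64(0.0641), 192) (array([646.6, 184.1]), array([46.6, 50.1]), np.float32(-17.9))
white_bottle_mid 0.66 (array([449.4, 350.3]), 7.4, np.float64(0.0914), 20) (array([444.9, 346.6]), array([16.3, 25.8]), np.float32(86.7))
orange_brick_mid 0.82 (array([553.2, 327.4]), 48.4, np.float64(0.0333), 287) (array([553.2, 329.3]), array([57.4, 88.1]), np.float32(-12.3))
```

View pics/top1.png

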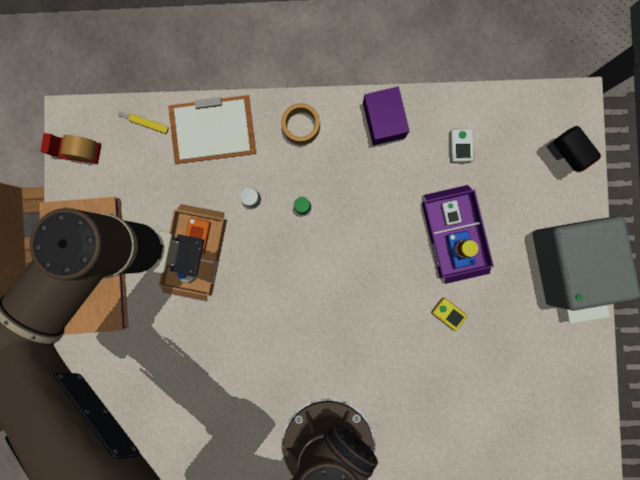

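View pics/w14.png

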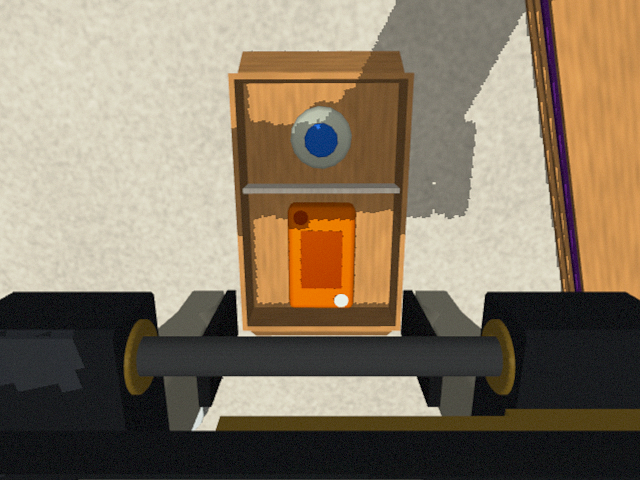

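The final pictures show the following:
- **Brown carton:** the bottle stands upright at (321,138) in the wrist view, and the orange brick lies flat at (321,255).
- **Purple carton:** in the top view, the jar (467,248) is on the blue brick and the logger (452,211) is flat.
- **Left in place:** the green jar and tin measure within about 4 mm of their first top-view positions.

The gripper is clear of everything, so I'm handing in.

```bash
python3 -c "
from station import job_done,arm
print(job_done(),arm.get_state()['t'])"
```

```text
the job is handed in; nothing more can be done
the job is handed in; nothing more can be done
```

Both kits are made up and the job is handed in, after about 38 s of the 131 s allowed. `job_done()` gave no verdict.

**Purple carton:**
- The blue brick lies flat with its top at z 0.029, within about 2 mm of the compartment centre.
- The amber jar stands upright on the brick, about 2 mm off its centre.
- The small white logger lies flat, button up, about 1 mm from the compartment centre.

**Brown carton:**
- The orange brick lies flat within 1 mm of the compartment centre.
- The bottle stands upright in the small compartment.

**Green jar and tin:** both measured within about 4 mm of their starting positions in the top camera.

**Checks that failed or disagreed:**
- The top and scene cameras differ by about 8 mm in x, so I took all final positions from the wrist camera.
- In the last wrist picture the bottle detector picked the orange brick instead. I confirmed the bottle by eye there; the top camera, partly blocked, put its cap at z 0.091, about 2 mm above an upright cap on the carton floor. That camera also reads the other tops 4 mm high.
- In the last top picture the logger detector's best match was the yellow look-alike. The logger's position above comes from the wrist picture taken just after it was placed.

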